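Press the foil onto a well plate in a ratchet press

TASK

Slide the carriage with the well plate fully home under the press, against its stop. Then push the lever down to its third and last notch, take your hand off so that the ratchet alone holds the foil pressed for a couple of seconds, and press the release button so that the lever springs right back up. Leave the carriage home and do not disturb the bottle, the jars and the box of pipette tips standing around it.

Things in the scene. Friction and masses are not known exactly. Their poses are not given: they have to be found in the camera images.
- press: Plate press: grey base plate 275 (x) by 500 (y), 20 mm thick, fixed. Origin on the counter under the pressing head; x away from the operator, y left to the lever, z up. Below, mm in this frame. White column x 75 to 135, y -45 to 45, 205 high; its arm x -40 to 135, y -40 to 40, z 120 to 170; under it the platen, 90 by 130, underside at 78 with the lever up.
- carriage (a joint): Travel of the aluminium carriage along the press's +y, m: 0 = farthest out (right), 0.140 = fully home against its stop, under the platen. Starts between 0 and 0.05; about 2 N of friction, a little more when moved fast; stays where left. It carries a white well plate, 86 by 128 by 16 mm, clipped in.
- carriage_knob (a point): Centre of the top of the carriage's upright steel knob, a round post 20 mm in diameter, top 83 above the counter, standing on a flat tongue whose top is at 38. At x = -110 in the press frame; y = 0 with the carriage home, -140 when farthest out. Moves with the carriage.
- release (a joint): Travel of the release button, m: 0 = up, 0.008 = fully down; spring 2.6 N at first, 5.3 N fully down, plus a little friction of the loaded pawl. The pawl is fixed to the button, so it dips 5 mm and pops up as the lever clicks past a notch. Held down more than about 5 mm it frees the lever; it comes up when let go.
- release_top (a point): Centre of the top of the round black release button, 30 mm in diameter, 100 above the counter when up, standing 12 out of a white housing 60 by 60, 88 high. At x = 50, y = 215 in the press frame, 65 left of the lever's plane. Press straight down.
- vial: Bystander: small white-capped jar, 28 mm wide, 50 tall, standing on the base plate behind the carriage. Origin under its centre.
- cream_jar: Bystander: jar 44 mm wide, 60 tall, standing on the base plate between column and lever. Origin under its centre.
- diluent: Bystander: bottle 60 mm wide, 130 tall, on the counter to the left of the press. Origin under its centre.
- tip_box: Bystander: blue box of white pipette tips, 120 by 85 mm, 73 tall, on the counter to the right of the press. Origin under its centre.
- lever_angle (a joint): Lever angle, rad, growing as the grip is pushed down: 0 = right up (arm 50 deg above level), where a spring returns it in about a second once freed; stop at 0.87 (arm level). Pushed past 0.31, 0.56 or 0.81 and let go it springs back into a notch and stays, reading 0.27, 0.51 or 0.75. Starts right up or in the first notch. Pushing takes 2 to 8 N. The platen comes down with it.
- lever_grip (a point): Centre of the lever's grey cross grip, a level cylinder 22 mm in diameter, 70 long along the press's y, on a steel rod 12 mm thick. It lies 140 from the hinge axis, towards the operator: right up at x = -40, y = 150, z = 207; at the third notch x = -89, z = 117. Moves with the lever.
- lever: The whole lever: ratchet disc 92 mm in diameter, arm and cross grip. Origin on its hinge axis (along the press's y, at x = 50, y = 150, 100 above the counter), which stays put; the body turns about it, the grip moving in the plane y = 150.

How it is judged:
On the way, in this order (a step that is already met when the one before it is completed fails the run):
1. the carriage is fully home against its stop (value of joint carriage above 0.135 m), for 0.2 s.
2. the lever is held in its third notch by the ratchet alone, nothing touching it, for a second (value of joint lever_angle above 0.7 rad and contact force between each of the fingers, the arm and lever below 0.2 N and value of joint release below 0.003 m), for 1 s.
3. the release button is pressed down while the lever is not being held (value of joint release above 0.004 m and contact force between each of the fingers, the arm and lever below 0.2 N).
At the end, for the whole second after the job is handed in: the lever is back up (within 0.08 rad), the release button is up (within 2 mm), the carriage is home (within 5 mm of its stop), and the robot has let go of everything (value of joint lever_angle below 0.08 rad and value of joint release below 0.002 m and value of joint carriage above 0.135 m); the robot touches nothing.
It fails at once if the lever is brought to the second notch or beyond while the carriage is not under the press (more than 20 mm from its stop) (value of joint lever_angle above 0.5 rad and value of joint carriage below 0.12 m).
It fails at once if a bystander (vial, jar, bottle or tip box) is moved by more than 30 mm (distance of any of vial, cream_jar, diluent, tip_box from where it was at the start of the episode above 0.03 m).
It fails at once if a bystander is tipped over (angle between any of vial, cream_jar, diluent, tip_box's own z axis and vertical above 0.6 rad).
It also fails if it takes over 64 s, if anything falls off the work surface, if the arm or the gripper's body presses on something with over 40 N, if the wrist force passes 120 N, or if a joint passes its speed limit or range.

ROBOT

A 7-joint arm with a two-finger parallel gripper is mounted at the origin on the work surface. World frame = base frame: x ahead of the robot, y to its left, z up, the work surface at z = 0. Lengths are in m, angles in rad, forces in N, time in s.
With the tool pointing down it reaches from about 0.35 to 0.9 m from the base axis. Payload 19.9 kg.
Tool frame: the origin (TCP) lies where the fingers leave the gripper's body, on its centre line; the fingertips stand 73 mm ahead of it and the grasp point (between the pads) lies 54 mm ahead of it; z points along the fingers, y is the line along which they close (so a half turn about z gives the same grasp; the last joint's range is limited). The gripper opens to 85 mm and grips with 20 to 120 N. Pads are 22 mm wide; open, the fingers measure 114 mm over their backs; the gripper's body (76 mm by 85 mm) begins 54 mm behind the grasp point. The pads swing forward as they close: fully open they stand 13 mm farther back than shut.
Start: joints at [1.161, 0.417, -0.01, 1.614, 0.005, 1.111, -0.053], TCP at [0.225, -0.583, 0.304] pointing down, gripper open.
Joint ranges: [-2.81, 2.81], [-0.39, 2.02], [-1.27, 1.25], [0.06, 2.57], [-1.19, 4.33], [0.19, 2], [-2.82, 2.82]. Speed limits (rad/s): [1.89, 1.89, 2.39, 2.39, 3.01, 3.01, 3.01].

INTERFACE

Orientations are given as a unit quaternion [x, y, z, w].
In Python, from cell import env gives the robot as it stands.
- The arm moves only by the shell command python3 -m handwheel 'ROWS' [FORCE]. ROWS is JSON, a list that holds one entry, the list of rows, each a list of 5 numbers: the opening, from 0 (shut) to 1 (fully open), then the shift along the world's x, y, z in m, then the turn about the world's z in degrees. A call has 1 to 8 rows; each row shifts and turns the commanded pose from where the row before left it; what a row does not reach is not made up. A row lasts 1/12 s, in which the tool goes at most 41.7 mm and 7.16 degrees, less where a joint would pass 70% of its speed; a pose out of reach is approached as far as the arm can. A call is refused whole if a number of a shift passes 0.0417 or a number of a turn 7.16, either way. A call with a gripper value outside its range is refused whole. The fingers move at their own pace and stop on an object; FORCE is the grip in N (left out, the last holds). Time passes only in rows, so rows that do not move let the fingers close. It gives the time, the measured TCP pose, the force, the opening and the grip force at its end, in the units of the state.
- env.read_state(): the state, without advancing time (a new reading comes with each control period).
- env.read_camera(name): name is "scene" or "top" or "wrist"; returns a dict with "img" (420x560x3 uint8, red, green, blue), "fx", "fy", "cx", "cy" (pixels), "extrinsics" (4x4, takes a point from camera to world coordinates). Camera axes: x right, y up, looking along -z (the intrinsics and any distortion apply to the point x, -y, -z); pixel columns grow to the right and rows downward; lengths in m; the calibration is good to about 2 mm. A picture is of the moment at which its call begins. There is no depth.
- env.sign_off(): hands the job in; it is judged then, once.
The state is a dict: "t": time; "joint_pos": joint angles; "joint_vel": joint speeds; "joint_torque": joint torques, N m; "eef_pos": TCP position; "tool_rot": TCP orientation; "force": force on the tool from outside, world axes, zero at the start; "torque": the same for the moment, N m; "grip_width": opening from 0.0 (shut) to 1.0 (fully open); "gripper_force": force on a finger pad.
Only numpy, scipy, OpenCV 4.12 (cv2) and the standard library are available. Lean on these libraries where they do the work, as an engineer would, in place of code of your own. Each camera call takes 0.05 s, during which the arm holds its last target. There are 200 camera calls.

## Working session

There is one attempt and no reset: what is moved stays moved. The work goes in short steps, Python scripts to look and compute and a shell command to move; the robot and the scene stay as the last step left them, time stands still between calls to the robot, and variables do not carry over. Pictures are saved under pics/ and viewed, at most 10 in all, crops included, and the job is handed in when it is done.

```bash
mkdir -p pics
python3 - <<'E'
from cell import env
import cv2,numpy as np
np.set_printoptions(precision=4,suppress=True)
s=env.read_state();print(s['t'],s['eef_pos'],s['tool_rot'],s['grip_width'])
for n in ['scene','top']:
    c=env.read_camera(n);cv2.imwrite(f'pics/{n}0.png',c['img'][:,:,::-1]);print(n,c['fx'],c['fy'],c['cx'],c['cy'],[k for k in c]);print(c['extrinsics'])
E
```

```text
0.0 [ 0.2247 -0.5829  0.3032] [ 0.9831  0.1829 -0.0002 -0.0006] 1.000331673804455
scene 385.6037904775725 385.6037904775725 282.53422333644613 209.34496952381727 ['img', 'fx', 'fy', 'cx', 'cy', 'extrinsics']
[[ 0.5194 -0.4341  0.7361  1.2419]
 [ 0.8545  0.2697 -0.444  -0.415 ]
 [-0.0058  0.8596  0.511   0.6105]
 [ 0.      0.      0.      1.    ]]
top 434.56076775228104 434.56076775228104 280.0900717853273 210.31030395125842 ['img', 'fx', 'fy', 'cx', 'cy', 'extrinsics']
[[ 0.0082  0.9995 -0.0299  0.5401]
 [-0.9998  0.0087  0.016  -0.027 ]
 [ 0.0163  0.0297  0.9994  1.2009]
 [ 0.      0.      0.      1.    ]]
```

View pics/top0.png

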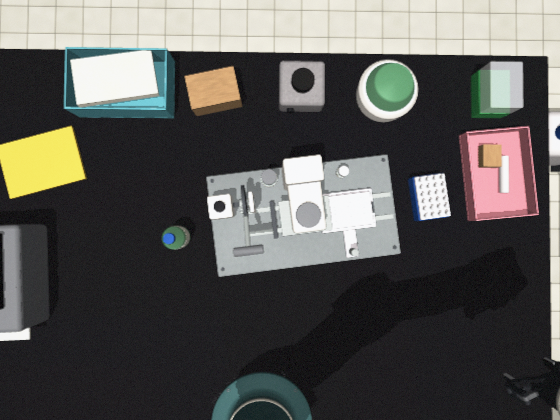

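View pics/scene0.png

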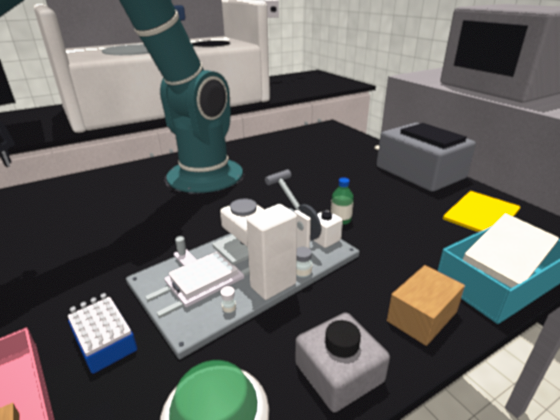

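The top view shows the plate corners near (207,177), (387,155), (400,254) and (220,276), the release button at (219,206), the knob at (352,252) and the grip at (248,250). The lever looks raised. In the scene view the knob is at (181,245), the grip at (278,177) and the button at (327,214). Next I'll work out the press frame.

```bash
cat > h.py <<'E'
import numpy as np,cv2
np.set_printoptions(precision=4,suppress=True)
def ray(c,u,v):
    E=c['extrinsics'];d=E[:3,:3]@np.array([(u-c['cx'])/c['fx'],-(v-c['cy'])/c['fy'],-1]);return E[:3,3],d/np.linalg.norm(d)
def onz(c,u,v,z):
    o,d=ray(c,u,v);return o+d*(z-o[2])/d[2]
def tri(c1,p1,c2,p2):
    o1,d1=ray(c1,*p1);o2,d2=ray(c2,*p2)
    t=np.linalg.lstsq(np.c_[d1,-d2],o2-o1,rcond=None)[0];a,b=o1+d1*t[0],o2+d2*t[1];return (a+b)/2,np.linalg.norm(a-b)
E
python3 - <<'E'
from cell import env
from h import *
c=env.read_camera('top');s=env.read_camera('scene');im=c['img']
hsv=cv2.cvtColor(im,cv2.COLOR_RGB2HSV)
m=(hsv[...,2]>70).astype(np.uint8);m=cv2.morphologyEx(m,cv2.MORPH_CLOSE,np.ones((9,9)))
n,l,st,ce=cv2.connectedComponentsWithStats(m);k=l[215,280] or l[260,300]
cn=max(cv2.findContours((l==k).astype(np.uint8),0,1)[0],key=cv2.contourArea)
q=cv2.approxPolyDP(cv2.convexHull(cn),6,True)[:,0];print(q.tolist())
q=cv2.boxPoints(cv2.minAreaRect(cn));W=np.array([onz(c,u,v,.02) for u,v in q]);print(q);print(W)
print(np.linalg.norm(W-np.roll(W,-1,0),axis=1),[np.degrees(np.arctan2(*(b-a)[1::-1])) for a,b in zip(W,np.roll(W,-1,0))])
# button
r=im[192:220,206:234].astype(int).sum(2);b=(r<200).astype(np.uint8);n,l,st,ce=cv2.connectedComponentsWithStats(b)
for i in range(1,n): print('blk',st[i],ce[i]+[206,192], onz(c,*(ce[i]+[206,192]),.1))
print('knob',onz(c,352,252,.083),tri(c,(352,252),s,(181,239)))
print('grip',onz(c,248,250,.207),tri(c,(248,250),s,(278,177)))
print('button',tri(c,(219.5,206),s,(327,214)))
v=np.vstack([im[150:280,200:405]]);cv2.imwrite('pics/c1.png',cv2.resize(np.ascontiguousarray(v[:,:,::-1]),None,fx=3.8,fy=3.8,interpolation=2))
v=s['img'][150:310,120:370];cv2.imwrite('pics/c2.png',cv2.resize(np.ascontiguousarray(v[:,:,::-1]),None,fx=3.2,fy=3.2,interpolation=2))
E
```

```text
[[387, 155], [399, 253], [218, 276], [207, 176], [316, 154]]
[[202.3093 168.2879]
 [386.7401 144.8149]
 [400.567  253.4551]
 [216.1363 276.9281]]
[[ 0.6878  0.1666  0.02  ]
 [ 0.7576 -0.3369  0.02  ]
 [ 0.4607 -0.3749  0.02  ]
 [ 0.3939  0.1254  0.02  ]]
[0.5082 0.2993 0.5047 0.2968] [np.float64(-82.11362011764642), np.float64(-172.69536140540563), np.float64(97.59918943554068), np.float64(7.978702603748375)]
blk [ 0  0  4 28 53] [206.6226 207.9434] [0.5773 0.1412 0.1   ]
blk [ 8  9 11 10 85] [219.0235 205.7647] [0.5831 0.11   0.1   ]
knob [ 0.4677 -0.2308  0.083 ] (array([ 0.4674, -0.2318,  0.0793]), np.float64(0.0006290152018813876))
grip [0.4786 0.0295 0.207 ] (array([0.4775, 0.032 , 0.1799]), np.float64(0.002129626495245277))
button (array([0.5839, 0.1109, 0.0992]), np.float64(0.004724037828996863))
```

View pics/c1.png

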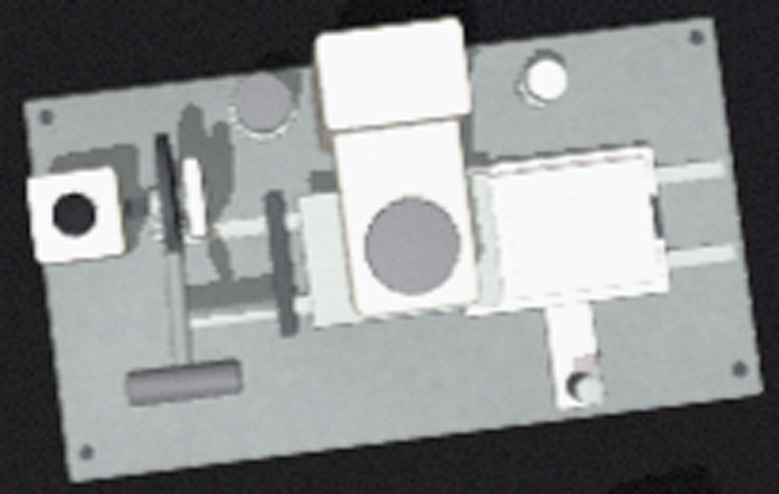

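View pics/c2.png

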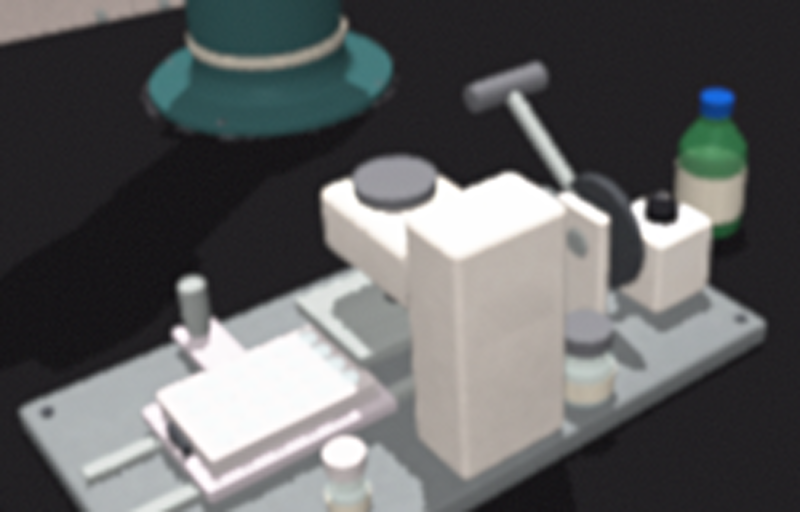

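Crop c1 puts the knob's top at full-image (355,252) and shows the carriage about 30 mm in. The grip triangulates to z ≈ 0.18, so the lever starts in the first notch. Press frame: yaw ≈ 7.6°, origin ≈ (0.562, -0.109), consistent with the button, grip and knob. I'll move to the right of the knob with the fingers shut.

```bash
python3 -m handwheel '[[[0,0.025,0.03,0,-6.75],[0,0.025,0.03,0,-6.75],[0,0.025,0.03,0,0],[0,0.025,0.03,0,0],[0,0.025,0.03,0,0],[0,0.025,0.03,0,0],[0,0.025,0.03,0,0],[0,0.025,0.03,0,0]]]' 40; python3 -m handwheel '[[[0,0.025,0.03,0,0],[0,0.024,0.03,0,0],[0,0,0,-0.035,0],[0,0,0,-0.035,0],[0,0,0,-0.03,0],[0,0,0,0,0],[0,0,0,0,0]]]'
python3 - <<'E'
from cell import env
from h import *
c=env.read_camera('wrist');cv2.imwrite('pics/w1.png',c['img'][:,:,::-1]);print(env.read_state()['tool_rot'])
E
```

```text
t: 0.87
eef_pos: [0.4255, -0.3416, 0.3039]
tool_rot: [0.998, 0.066, -0.0, 0.0]
force: [0.8, -0.9, -0.9]
grip_width: 0.001
gripper_force: 0.0
t: 1.45
eef_pos: [0.4733, -0.2831, 0.2035]
tool_rot: [0.998, 0.066, -0.001, -0.001]
force: [-0.0, -1.0, 1.1]
grip_width: 0.003
gripper_force: 0.0
[0.9978 0.0662 0.0001 0.    ]
```

View pics/w1.png

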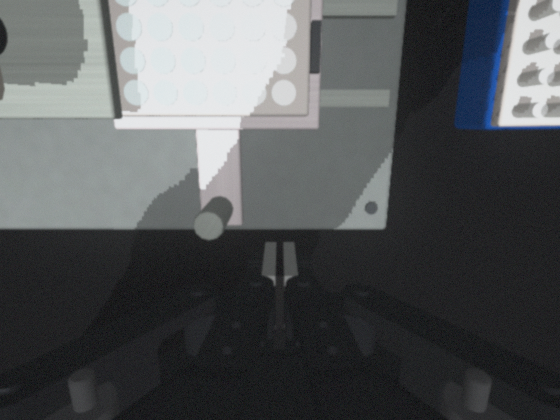

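The wrist view shows the knob's top at (209,225), left of the shut fingertips at (280,243). The plate edges are square to the image, so the yaw is right. I'll locate the knob from this view.

Run:
```python
from cell import env
from h import *
c=env.read_camera('wrist');print(onz(c,209,225,.083),onz(c,387,229,.02),onz(c,0,229,.02), c['extrinsics'][:3,3]);print(env.read_state()['eef_pos'])
```

```text
[ 0.4688 -0.2395  0.083 ] [ 0.4622 -0.3762  0.02  ] [ 0.4196 -0.0543  0.02  ] [ 0.5376 -0.2748  0.2743]
[ 0.4743 -0.2838  0.2057]
```

```bash
python3 -m handwheel '[[[0,0,0,-0.03,0],[0,0,0,-0.03,0],[0,0,0,-0.022,0],[0,0,0,0,0],[0,0,0,0,0]]]'; python3 -m handwheel '[[[0,-0.002,0.0149,0,0],[0,-0.002,0.0149,0,0],[0,-0.002,0.0149,0,0],[0,-0.002,0.0149,0,0],[0,-0.002,0.0149,0,0],[0,-0.002,0.0149,0,0],[0,-0.002,0.0149,0,0],[0,-0.002,0.0149,0,0]]]';  python3 -m handwheel '[[[0,-0.001,0.008,0,0],[0,-0.0005,0.004,0,0],[0,-0.0005,0.004,0,0],[0,0,0,0,0],[0,0,0,0,0]]]'
```

```text
t: 1.97
eef_pos: [0.4741, -0.2837, 0.1232]
tool_rot: [0.998, 0.066, 0.0, 0.0]
force: [0.1, -0.1, -0.1]
grip_width: -0.0
gripper_force: 0.0
t: 2.63
eef_pos: [0.4584, -0.1631, 0.1239]
tool_rot: [0.998, 0.066, 0.002, 0.001]
force: [1.3, -3.7, 3.5]
grip_width: 0.002
gripper_force: 1.7
t: 3.05
eef_pos: [0.4556, -0.1483, 0.122]
tool_rot: [0.998, 0.066, -0.0, -0.0]
force: [0.6, 0.1, 0.1]
grip_width: 0.001
gripper_force: 0.0
```

```bash
for i in 1 2; do echo; done; python3 -m handwheel '[[[0,0,0.003,0,0],[0,0,0.002,0,0],[0,0,0,0,0]]]';  python3 -m handwheel '[[[0,-0.001,0.003,0,0],[0,0,0.003,0,0],[0,0,0,0,0]]]'
```

```text
t: 3.3
eef_pos: [0.4554, -0.1469, 0.122]
tool_rot: [0.998, 0.064, 0.0, 0.002]
force: [0.5, -25.5, -2.7]
grip_width: 0.003
gripper_force: 13.0
t: 3.55
eef_pos: [0.4551, -0.1458, 0.1223]
tool_rot: [0.998, 0.062, 0.001, 0.005]
force: [8.1, -64.9, -17.9]
grip_width: -0.004
gripper_force: 32.2
```

```bash
python3 -m handwheel '[[[0,0.002,-0.015,0,0],[0,0.002,-0.015,0,0],[0,0,0,0.036,0],[0,0,0,0.036,0],[0,0,0,0.036,0],[0,0,0,0.036,0],[0,0,0,0.036,0],[0,0,0,0,0]]]'; python3 -m handwheel '[[[0,0.0033,0.033,0,0],[0,0.0033,0.033,0,0],[0,0.0033,0.033,0,0],[0,0.0033,0.033,0,0],[0,0.0033,0.033,0,0],[0,0.0033,0.033,0,0],[0,0,0,0,0],[0,0,0,0,0]]]'
python3 - <<'E'
from cell import env
from h import *
i=env.read_camera('wrist')['img'];j=env.read_camera('scene')['img'];cv2.imwrite('pics/w2.png',cv2.resize(np.hstack([i,j])[:,:,::-1],(800,300)));print(env.read_state()['eef_pos'])
E
```

```text
t: 4.22
eef_pos: [0.4603, -0.1678, 0.308]
tool_rot: [0.998, 0.066, 0.004, 0.001]
force: [1.7, 0.4, 0.7]
grip_width: -0.003
gripper_force: 0.0
t: 4.88
eef_pos: [0.4784, 0.0323, 0.3016]
tool_rot: [0.998, 0.068, -0.0, -0.0]
force: [-0.7, -1.5, -0.3]
grip_width: -0.002
gripper_force: 0.0
[0.4783 0.0302 0.3016]
```

View pics/w2.png

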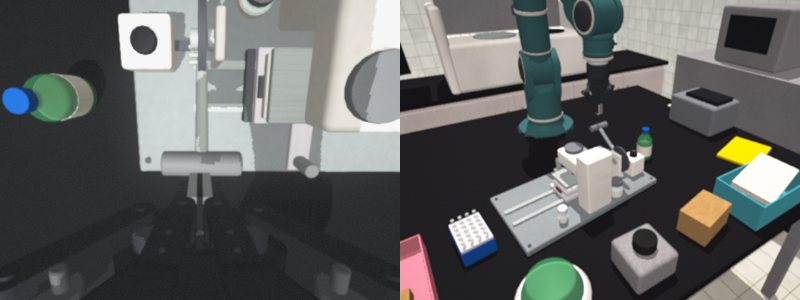

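The wrist view shows the fingertips centred over the grip, and the scene view shows the carriage under the platen. I'll push the lever down along its arc.

```bash
python3 -m handwheel '[[[0,0,0,-0.02,0],[0,0,0,-0.014,0],[0,0,0,0,0]]]'; python3 -m handwheel '[[[0,-0.006,-0.001,-0.01,0],[0,-0.005,-0.0005,-0.01,0],[0,-0.0045,-0.0005,-0.01,0],[0,-0.0035,-0.0005,-0.01,0],[0,-0.0025,-0.0005,-0.01,0],[0,-0.002,0,-0.01,0],[0,-0.001,0,-0.01,0],[0,0,0,0,0]]]'; python3 -m handwheel '[[[0,0,0,-0.006,0],[0,0,0,-0.003,0],[0,0,0,0,0]]]'
```

```text
t: 5.23
eef_pos: [0.4774, 0.0295, 0.2656]
tool_rot: [0.998, 0.065, -0.002, -0.0]
force: [-0.8, 0.0, -0.5]
grip_width: 0.001
gripper_force: 0.0
t: 5.9
eef_pos: [0.4535, 0.0269, 0.1973]
tool_rot: [0.998, 0.065, -0.001, 0.0]
force: [-0.8, -1.1, 2.5]
grip_width: -0.002
gripper_force: 1.0
t: 6.15
eef_pos: [0.4541, 0.0273, 0.1891]
tool_rot: [0.998, 0.066, -0.0, 0.0]
force: [-2.3, -3.3, 4.6]
grip_width: 0.002
gripper_force: 2.2
```

```bash
python3 -m handwheel '[[[0,0,0,-0.002,0],[0,0,0,-0.002,0],[0,0,0,0,0]]]'; python3 -m handwheel '[[[0,0,0,-0.002,0],[0,0,0,0,0]]]'
```

```text
t: 6.4
eef_pos: [0.4542, 0.0276, 0.1852]
tool_rot: [0.998, 0.066, 0.0, 0.0]
force: [-2.5, -2.0, 3.9]
grip_width: -0.002
gripper_force: 2.2
t: 6.57
eef_pos: [0.4543, 0.0277, 0.1834]
tool_rot: [0.998, 0.066, 0.0, 0.0]
force: [-4.3, -2.4, 10.2]
grip_width: 0.001
gripper_force: 4.9
```

```bash
python3 -m handwheel '[[[0,0,0,-0.001,0],[0,0,0,0,0]]]'; python3 -m handwheel '[[[0,0,0,0.01,0],[0,0,0,0.02,0],[0,0,0,0.03,0],[0,0,0,0.03,0],[0,0,0,0.03,0],[0,0,0,0,0],[0,0,0,0,0]]]'
python3 - <<'E'
from cell import env
from h import *
c=env.read_camera('wrist');i=c['img'];j=env.read_camera('scene')['img'];cv2.imwrite('pics/w3.png',cv2.resize(np.hstack([i,j])[:,:,::-1],(800,300)));print(env.read_state()['eef_pos'])
E
```

```text
t: 6.73
eef_pos: [0.4543, 0.0277, 0.183]
tool_rot: [0.998, 0.066, 0.0, 0.0]
force: [-9.1, -3.3, 26.2]
grip_width: -0.007
gripper_force: 12.7
t: 7.32
eef_pos: [0.4546, 0.028, 0.3036]
tool_rot: [0.998, 0.066, 0.002, 0.0]
force: [0.3, -0.6, -1.0]
grip_width: -0.0
gripper_force: 0.0
[0.4538 0.0279 0.3016]
```

View pics/w3.png

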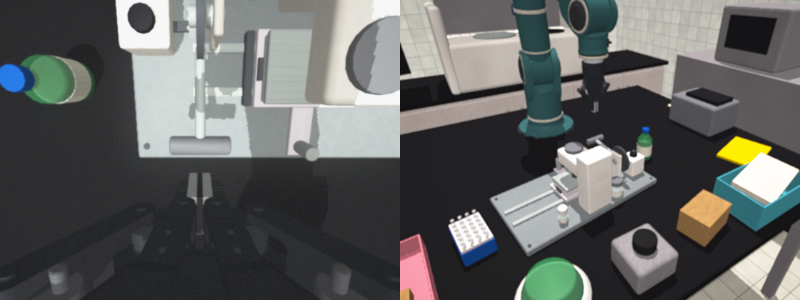

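The lever stays down at the third notch with the fingers clear, and the bystanders stand undisturbed. I'll move over the release button and hold there so the ratchet's hold time passes.

```bash
python3 - <<'E'
from cell import env
from h import *
c=env.read_camera('wrist');p=onz(c,279,203,.12)-[.5624,-.1092,0];C,S=.9912,.1323;print('grip press',p[0]*C+p[1]*S,-p[0]*S+p[1]*C)
E
python3 -m handwheel '[[[0,0.026,0.0166,0,0],[0,0.026,0.0166,0,0],[0,0.026,0.0166,0,0],[0,0.026,0.0166,0,0],[0,0.026,0.0166,0,0],[0,0,0,-0.03,0],[0,0,0,-0.03,0],[0,0,0,0,0]]]'; python3 -m handwheel '[[[0,0,0,0,0],[0,0,0,0,0],[0,0,0,0,0],[0,0,0,0,0],[0,0,0,0,0],[0,0,0,0,0],[0,0,0,0,0],[0,0,0,0,0]]]';python3 -m handwheel '[[[0,0,0,0,0],[0,0,0,0,0],[0,0,0,0,0],[0,0,0,0,0],[0,0,0,0,0],[0,0,0,0,0],[0,0,0,0,0],[0,0,0,0,0]]]'
python3 - <<'E'
from cell import env
from h import *
c=env.read_camera('wrist');i=c['img'];j=env.read_camera('scene')['img'];cv2.imwrite('pics/w4.png',cv2.resize(np.hstack([i,j])[:,:,::-1],(800,300)));print(env.read_state()['eef_pos'])
E
```

```text
grip press -0.09006940982587415 0.1506849991914348
t: 8.13
eef_pos: [0.5817, 0.1106, 0.2355]
tool_rot: [0.998, 0.067, -0.005, 0.0]
force: [-0.8, -0.2, -1.1]
grip_width: 0.003
gripper_force: 0.0
t: 8.8
eef_pos: [0.584, 0.1109, 0.2421]
tool_rot: [0.998, 0.066, 0.0, -0.0]
force: [-0.4, -0.2, -0.3]
grip_width: 0.001
gripper_force: 0.0
t: 9.47
eef_pos: [0.5839, 0.1109, 0.2418]
tool_rot: [0.998, 0.066, -0.0, -0.0]
force: [0.0, 0.0, 0.4]
grip_width: 0.003
gripper_force: 0.0
[0.584  0.1109 0.2419]
```

View pics/w4.png

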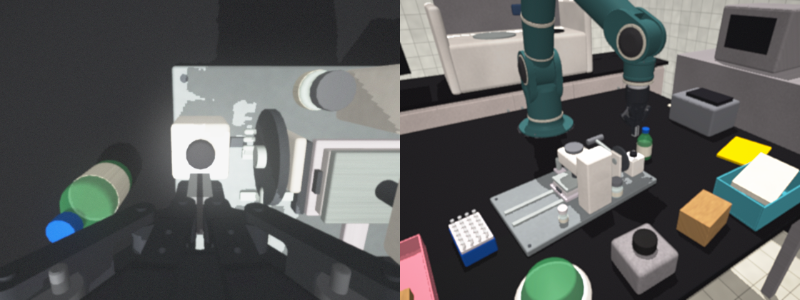

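The wrist view shows the button at (281,217) full-resolution, in line with the fingertips; the lever is still down and the bottle is clear. I'll press.

```bash
python3 - <<'E'
from cell import env
from h import *
c=env.read_camera('wrist');print(onz(c,281,217,.1))
E
python3 -m handwheel '[[[0,0,0,-0.03,0],[0,0,0,-0.025,0],[0,0,0,-0.01,0],[0,0,0,-0.005,0],[0,0,0,0,0]]]'; python3 -m handwheel '[[[0,0,0,-0.003,0],[0,0,0,-0.002,0],[0,0,0,0,0]]]'
```

```text
[0.5839 0.1099 0.1   ]
t: 10.03
eef_pos: [0.5838, 0.1109, 0.1715]
tool_rot: [0.998, 0.066, -0.001, -0.0]
force: [-1.0, 0.2, 0.1]
grip_width: 0.0
gripper_force: 0.0
t: 10.28
eef_pos: [0.5845, 0.1111, 0.1677]
tool_rot: [0.998, 0.066, 0.001, -0.0]
force: [0.6, 0.3, 3.3]
grip_width: 0.002
gripper_force: 2.0
```

```bash
python3 -m handwheel '[[[0,0,0,-0.003,0],[0,0,0,-0.002,0],[0,0,0,0,0]]]';  python3 -m handwheel '[[[0,0,0,-0.001,0],[0,0,0,-0.001,0],[0,0,0,0,0]]]'
python3 - <<'E'
from cell import env
from h import *
c=env.read_camera('wrist');i=c['img'];j=env.read_camera('scene')['img'];cv2.imwrite('pics/w5.png',cv2.resize(np.hstack([i,j])[:,:,::-1],(800,300)));print(env.read_state()['eef_pos'])
E
```

```text
t: 10.53
eef_pos: [0.5846, 0.1112, 0.1643]
tool_rot: [0.998, 0.066, 0.001, 0.0]
force: [-10.0, -2.8, 31.9]
grip_width: 0.001
gripper_force: 15.8
t: 10.78
eef_pos: [0.5847, 0.1112, 0.164]
tool_rot: [0.998, 0.066, 0.002, 0.0]
force: [-22.4, -5.3, 60.8]
grip_width: 0.001
gripper_force: 30.5
[0.5847 0.1113 0.1639]
```

View pics/w5.png

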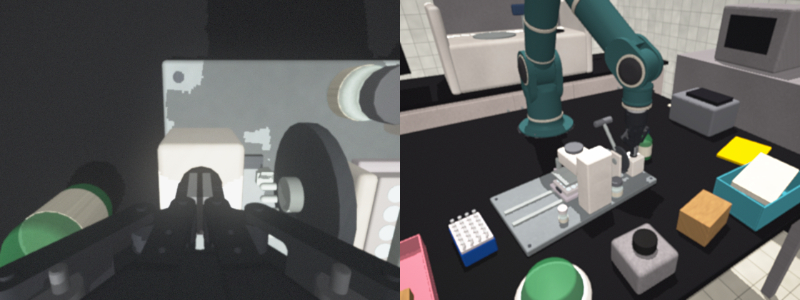

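The scene view shows the lever rising, with the grip at about (603,122). I'll ease off the force, keep the button down until the lever is fully up, then lift away.

```bash
python3 -m handwheel '[[[0,0,0,0.002,0],[0,0,0,0,0],[0,0,0,0,0],[0,0,0,0,0],[0,0,0,0,0],[0,0,0,0,0],[0,0,0,0,0],[0,0,0,0,0]]]'; python3 -m handwheel '[[[0,0,0,0,0],[0,0,0,0,0],[0,0,0,0,0],[0,0,0,0,0],[0,0,0,0,0],[0,0,0,0,0],[0,0,0,0,0],[0,0,0,0,0]]]'; python3 -m handwheel '[[[0,0,0,0.01,0],[0,0,0,0.03,0],[0,0,0,0.036,0],[0,0,0,0.036,0],[0,0,0,0.036,0],[0,0,0,0.036,0],[0,0,0,0,0],[0,0,0,0,0]]]'
python3 - <<'E'
from cell import env
from h import *
j=env.read_camera('top')['img'][140:290,160:420];i=env.read_camera('scene')['img'][150:310,120:370]
cv2.imwrite('pics/w6.png',np.hstack([cv2.resize(i,(400,256)),cv2.resize(j,(400,256))])[:,:,::-1])
E
```

```text
t: 11.55
eef_pos: [0.5846, 0.1112, 0.1644]
tool_rot: [0.998, 0.066, 0.001, 0.0]
force: [-11.0, -1.7, 33.3]
grip_width: -0.001
gripper_force: 16.5
t: 12.22
eef_pos: [0.5846, 0.1112, 0.1644]
tool_rot: [0.998, 0.066, 0.001, 0.0]
force: [-10.7, -2.7, 33.9]
grip_width: -0.001
gripper_force: 16.5
t: 12.88
eef_pos: [0.5844, 0.111, 0.3483]
tool_rot: [0.998, 0.066, 0.002, -0.0]
force: [0.6, 0.6, -0.7]
grip_width: -0.0
gripper_force: 0.0
```

View pics/w6.png

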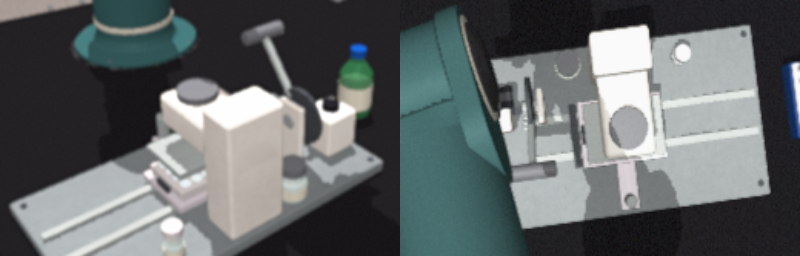

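The lever is up with the grip at scene crop (263,33), the button is up, the carriage is home and the bystanders are in place. One numeric check of lever and carriage before I hand in.

Run:
```python
from cell import env
from h import *
c=env.read_camera('scene');t=env.read_camera('top')
def pr(c,p):
    E=c['extrinsics'];q=E[:3,:3].T@(np.array(p)-E[:3,3]);return c['cx']+c['fx']*q[0]/-q[2],c['cy']+c['fy']*q[1]/q[2]
C,S=.9912,.1323
w=lambda x,y,z:[.5624+x*C-y*S,-.1092+x*S+y*C,z]
print('grip up',pr(c,w(-.04,.15,.207)),'notch1',pr(c,w(-.065,.15,.179)),'measured 284.4 170.6')
print('knob home top',pr(t,w(-.11,0,.083)),'measured',160+(630-400)*.65,140+201*150/256)
```

```text
grip up (np.float64(283.47208485152487), np.float64(170.72095887267255)) notch1 (np.float64(277.3334440879189), np.float64(177.5301320757594)) measured 284.4 170.6
knob home top (np.float64(310.4194183895291), np.float64(257.31417659517075)) measured 309.5 257.7734375
```

```bash
python3 -c "
from cell import env
print(env.sign_off())"
```

```text
the job is handed in; nothing more can be done
None
```

I handed the job in: the carriage is home, the lever was left in its third notch by the ratchet for about 2.7 s, then released and sprang back up, and the bottle, jars and tip box look undisturbed; the sign-off returned no verdict.

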